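Fill the last gap in the organiser tray and sweep over its rim

ROBOT

A 6-joint arm with a two-finger parallel gripper is mounted at the origin on the work surface. World frame = base frame: x ahead of the robot, y to its left, z up, the work surface at z = 0. Lengths are in m, angles in degrees, forces in N, time in s.
With the tool pointing down it reaches from about 0.25 to 0.725 m from the base axis. Payload 9.7 kg.
Tool frame: the origin (TCP) lies between the finger pads; the fingertips stand 11 mm ahead of it and the grasp point (between the pads) lies 8 mm behind it; z points along the fingers, x is the direction in which the jaws open and shut, and the axes are right-handed (so a half turn about z gives the same grasp; the last joint's range is limited). The gripper opens to 85 mm and grips with 20 to 120 N. Pads are 22 mm wide; open, the fingers measure 114 mm over their backs; the gripper's body (76 mm by 85 mm) begins 54 mm behind the grasp point. The pads swing forward as they close: fully open they stand 13 mm farther back than shut.
Start: joints at [72.479, 4.979, 10.078, 95.1, 0, 90], TCP at [0.166, 0.524, 0.242] pointing down, gripper open.
Joint ranges: [-179.16, 179.16], [-48.56, 103.87], [-65.8, 70.77], [-126.05, 130.52], [-82.76, 87.17], [-180, 180]. Speed limits (degrees/s): [127.2, 127.2, 147.25, 180, 180, 180].

INTERFACE

Orientations are given as [roll, pitch, yaw] about the fixed x, y, z axes, in that order (R = Rz(yaw) Ry(pitch) Rx(roll)).
In Python, from workcell import get_obs, camera, job_done, spotter gives the robot as it stands.
- The arm moves only by the tool play_rows, never from a script. Its argument "rows" is a list of rows, each a list of 3 entries, a list of its own where there are three numbers: the closure, from 0 (fully open) to 1 (shut), then the shift along the tool's x, y, z in cm, then the turn, a rotation vector about the tool's x, y, z in degrees. In form: [[claw, [x, y, z], [wx, wy, wz]], ...]. A call has 1 to 12 rows; each row shifts and turns the pose as measured when the row begins, along the tool's axes as they then stand; what a row does not reach is not made up. A row lasts 1/10 s, in which the tool goes at most 50 mm and 8.59 degrees, less where a joint would pass 70% of its speed; a pose out of reach is approached as far as the arm can. A call is refused whole if a number of a shift passes 5 or a number of a turn 8.59, either way. A call with a gripper value outside its range is refused whole. The fingers move at their own pace and stop on an object; "newtons" is the grip in N (left out, the last holds). Time passes only in rows, so rows that do not move let the fingers close. It gives the time, the measured TCP pose, the force and the opening at its end, in the units of the state.
- get_obs(): the state, without advancing time (a new reading comes with each control period).
- camera(name): name is "side" or "top" or "wrist"; returns a dict with "img" (480x640x3 uint8, red, green, blue), "intrinsics" (3x3 intrinsics, pixels), "xyz" and "orientation" of the camera in the world. Camera axes: x right, y down, z forward; pixel columns grow to the right and rows downward; lengths in m; the calibration is good to about 2 mm. The wrist camera is an equidistant fisheye: a pixel r from the principal point sees the ray r / f radians off the axis. A picture is of the moment at which its call begins. There is no depth.
- job_done(): hands the job in, once; it reports no verdict.
Trained networks look in a picture, given as the dict that the camera call returned (one of the last four; its "shot" number tells which), for a name from the list of things; names that differ only in an ending like _2 or _b are one class to them, and where a whole thing is asked for, a point or a joint stands for the part that bears it (a point fixed in the world has none). Each returns a list of dicts, best first, with "confidence" (0 to 1); they miss things now and then, are a little off and sometimes report something else, mostly with a low value. They report only what shows in the picture. A call takes as long as a camera call. They do not tell look-alikes from the thing itself.
- spotter.spot_in(picture, thing): "point" ([x, y, z] in m, in world coordinates, good to about 4 mm: the middle of the surface that is visible of it).
- spotter.trace(picture, thing): "pixels" (480x640 bool, what is visible of it).
The state is a dict: "time": time; "q": joint angles; "qd": joint speeds; "joint_efforts": joint torques, N m; "ee_pos": TCP position; "tcp_rot": TCP orientation; "wrist_force": force on the tool from outside, world axes, zero at the start; "torque": the same for the moment, N m; "opening": finger opening in m.
Only numpy, scipy, OpenCV 4.12 (cv2) and the standard library are available. Lean on these libraries where they do the work, as an engineer would, in place of code of your own. Each camera call takes 0.05 s, during which the arm holds its last target.

TASK

Put the pink hair tie case that is low enough into the empty middle compartment of the clear organiser's upper tray: set it down flat on the compartment's floor, not dropped, so that nothing stands above the rim, and let go. Then check the packed tray by sweeping the fingertips along its whole length, less than a finger's breadth above the rim, starting over the end at the robot's left and finishing over the end at its right, and lift away. Leave the taller pink case and the hairbrush where they are.

Things in the scene. Friction and masses are not known exactly. Their poses are not given: they have to be found in the camera images.
- slot (a point): Floor centre of the empty middle of 3 equal compartments in the upper tray of a fixed clear acrylic organiser; 80 mm above the shelf. Rim and dividers 40 mm above this point. x: tray's short side, away from the robot; y: long side, to the robot's left; z up. Tray 160 (x) by 320 (y) mm outside, ends 160 mm from the point along y; compartments 152 (x) by 101 (y) inside, walls 4 mm.
- low_case_center (a point): Centre (half-way up) of the low pink hard-silicone hair tie case, a rounded box 46 mm (its x) by 80 mm (its y) by 28 mm high, about 60 g, lying loose on the shelf at the robot's right. It fits under the rim when it lies flat, long side along the tray's long side.
- tall_case_center (a point): Centre (half-way up) of the tall pink hair tie case: same material and same 46 mm (its x) by 80 mm (its y) footprint, but 62 mm high, so too high for the tray. It stands loose on the shelf near the low case, nearer or farther than it.
- hairbrush_center (a point): Point half-way up the black plastic compact hairbrush, 137 mm long (its x, handle to -x), 50 mm wide, 26 mm high, loose on its back with the bristles up in an outer compartment of the tray.
Not all that is in view belongs to the job. Leave any orange look-alike of the part that bears low_case_center alone. Of the things that look like the part that bears hairbrush_center, the larger one is meant.

How it is judged (in metres and radians):
On the way, in this order (a step that is already met when the one before it is completed fails the run):
1. the low case lies flat on the floor of the middle compartment, let go (x of low_case_center in the frame of slot between -0.06 and 0.06 m and y of low_case_center in the frame of slot between -0.035 and 0.035 m and z of low_case_center in the frame of slot below 0.022 m and angle between low_case_center's own z axis and vertical below 0.17 rad and contact force between the fingers and low_case below 0.1 N), for 0.2 s.
2. the fingertips are low over the tray's left end (y of the grasp point in the frame of slot between 0.115 and 0.24 m and x of the grasp point in the frame of slot between -0.07 and 0.07 m and z of the grasp point in the frame of slot between 0.042 and 0.085 m).
3. the fingertips pass low over the middle of the tray (y of the grasp point in the frame of slot between -0.04 and 0.04 m and x of the grasp point in the frame of slot between -0.07 and 0.07 m and z of the grasp point in the frame of slot between 0.042 and 0.085 m).
4. the fingertips are low over the tray's right end (y of the grasp point in the frame of slot between -0.24 and -0.115 m and x of the grasp point in the frame of slot between -0.07 and 0.07 m and z of the grasp point in the frame of slot between 0.042 and 0.085 m).
At the end, for the whole second after the job is handed in: The low case lies in the middle compartment, flat to 10 degrees, its centre at most 22 mm above the floor (so below the rim), within 60 mm of the middle along x and 35 mm along y, let go and at rest; tall case and hairbrush within 30 mm of their starts, the brush below the rim (all of step 1 and linear speed of low_case below 0.02 m/s and distance of each of tall_case_center, hairbrush_center from where it was at the start of the episode below 0.03 m and z of hairbrush_center in the frame of slot below 0.025 m); the robot touches nothing.
It fails at once if the tall case is pushed or lifted away (over 30 mm) (distance of tall_case_center from where it was at the start of the episode above 0.03 m).
It fails at once if the hairbrush is pushed or lifted away (over 30 mm) (distance of hairbrush_center from where it was at the start of the episode above 0.03 m).
It fails at once if the low case is dropped into the tray (let go more than about 45 mm above the compartment's floor) (z of low_case_center in the frame of slot above 0.06 m and horizontal distance between low_case_center and slot below 0.1 m and contact force between the fingers and low_case below 0.01 N).
It also fails if it takes over 51 s, if anything falls off the work surface, if the arm or the gripper's body presses on something with over 40 N, if the wrist force passes 120 N, or if a joint passes its speed limit or range.

## Working session

There is one attempt and no reset: what is moved stays moved. The work goes in short steps, Python scripts to look and compute and a tool call to move; the robot and the scene stay as the last step left them, time stands still between calls to the robot, and variables do not carry over. Pictures are saved under pics/ and viewed, and the job is handed in when it is done.

Besides the shell and the picture viewer there is one more tool, called after ">>>" as name(argument=value, ...) on one line, values as JSON. play_rows: Moves the arm, as the interface text tells. Its arguments: {"type":"object","properties":{"rows":{"type":"array","items":{"type":"array"}},"newtons":{"type":"number"}},"required":["rows"]}

```bash
ls; mkdir -p pics
python3 - <<'E'
from workcell import get_obs,camera,spotter
import cv2
o=get_obs();print(o)
for n in ["top","side","wrist"]:
    p=camera(n);cv2.imwrite(f"pics/{n}0.png",p["img"][:,:,::-1])
    print(n,p["intrinsics"],p["xyz"],p["orientation"])
    for t in ["slot","low_case_center","tall_case_center","hairbrush_center"]:
        try:
            for d in spotter.spot_in(p,t): print(t,d)
        except Exception as e: print(t,e)
E
```

```text
pics
{'time': 0.0, 'q': array([7.24778465e+01, 5.01208372e+00, 1.00338833e+01, 9.51008554e+01,
       1.56946386e-03, 8.99998553e+01]), 'qd': array([-0.03611629, -0.0323205 , -0.00732306, -0.03078227,  0.07492626,
        0.00486519]), 'joint_efforts': array([-2.25040960e-03, -5.20388961e+01,  4.64801967e+01,  1.63585012e-02,
       -8.13389624e-05,  1.46533718e-06]), 'ee_pos': array([0.16551573, 0.52426688, 0.24156852]), 'tcp_rot': array([-1.79998430e+02,  7.90558100e-02,  7.24779911e+01]), 'wrist_force': array([ 0.45401394,  0.87069333, -0.4324943 ]), 'torque': array([ 0.03377706, -0.01146655,  0.02559893]), 'opening': 0.08557332809602358}
top [[466.98903643   0.         319.7968719 ]
 [  0.         466.98903643 240.71115464]
 [  0.           0.           1.        ]] [ 0.38171357 -0.06033704  0.85649439] [-166.28406351    0.22750871  -90.3637771 ]
low_case_center {'point': [0.5884, -0.3378, 0.0283], 'confidence': 0.77}
low_case_center {'point': [0.7177, -0.3237, 0.0302], 'confidence': 0.75}
tall_case_center {'point': [0.4533, -0.3003, 0.0662], 'confidence': 0.65}
hairbrush_center 
[... 570 characters left out ...]
{'point': [0.5779, -0.3409, 0.0245], 'confidence': 0.64}
hairbrush_center {'point': [0.5702, -0.0847, 0.089], 'confidence': 0.9}
hairbrush_center {'point': [0.3902, -0.1665, 0.0129], 'confidence': 0.89}
wrist [[371.64829954   0.         323.74901306]
 [  0.         371.64829954 238.2301675 ]
 [  0.           0.           1.        ]] [0.09653829 0.5469344  0.37292093] [ 1.63506908e+02 -3.30349216e-02  7.24884357e+01]
slot {'point': [0.4926, 0.0733, 0.0184], 'confidence': 0.65}
low_case_center {'point': [0.4907, 0.072, 0.0176], 'confidence': 0.55}
tall_case_center {'point': [0.4402, -0.2692, 0.0341], 'confidence': 0.87}
hairbrush_center {'point': [0.3799, -0.1604, 0.0088], 'confidence': 0.76}
```

View pics/top0.png

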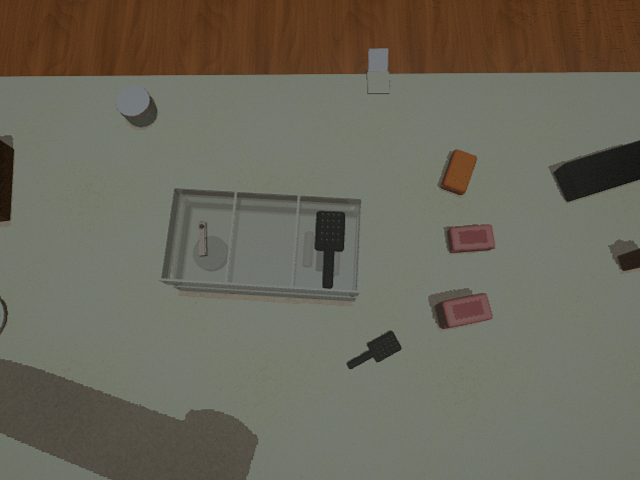

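View pics/side0.png

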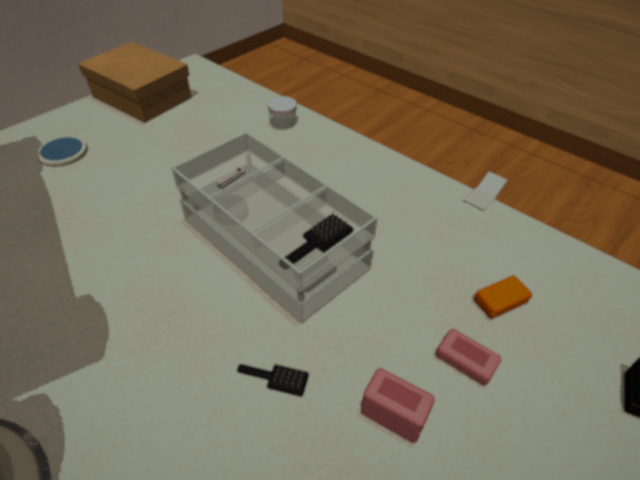

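View pics/wrist0.png

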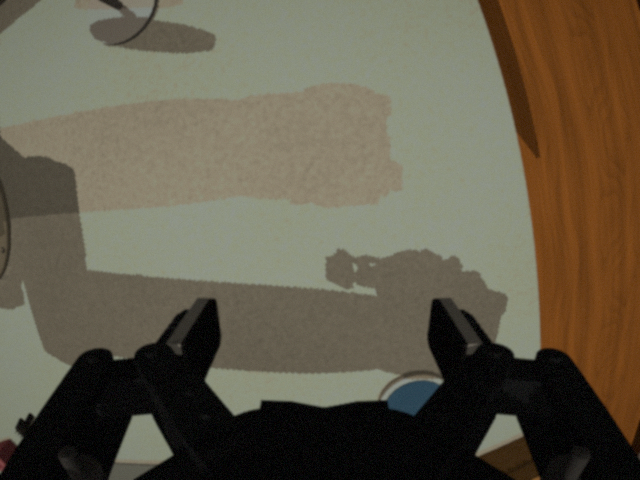

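The top view shows the low case at about (471,238) and the tall one nearer the robot at (467,310). The orange look-alike is at (459,171). The brush lies in the right compartment, at about (328,240), and the tray rim corners are at roughly (176,190), (361,199), (357,290) and (163,281). Next I measure the case and the tray.

```bash
cat > h.py <<'E'
import numpy as np,cv2
from scipy.spatial.transform import Rotation as R
def rays(p,uv):
    K=np.array(p["intrinsics"]);uv=np.atleast_2d(uv).astype(float)
    d=np.c_[(uv-K[[0,1],[2,2]])/K[0,0],np.ones(len(uv))]
    return d@R.from_euler('xyz',p["orientation"],degrees=True).as_matrix().T
def plane(p,uv,z):
    d=rays(p,uv);c=np.array(p["xyz"]);return c+d*((z-c[2])/d[:,2])[:,None]
def proj(p,X):
    M=R.from_euler('xyz',p["orientation"],degrees=True).as_matrix()
    c=(np.atleast_2d(X)-p["xyz"])@M;K=p["intrinsics"]
    return c[:,:2]/c[:,2:]*K[0,0]+np.array([K[0,2],K[1,2]])
E
python3 - <<'E'
from h import *
from workcell import camera,spotter
for n in ["top","side"]:
    p=camera(n)
    if 1:
        print(n)
        for t,z in [("low_case_center",.014),("low_case_center",.028),("tall_case_center",.062)]:
            for d in spotter.trace(p,t):
                m=d["pixels"];ys,xs=np.nonzero(m)
                c=cv2.findContours(m.astype('u1'),0,1)[0];c=max(c,key=len)[:,0]
                w=plane(p,c,z)[:,:2]
                r=cv2.minAreaRect((w*1000).astype('f4'))
                print(t,z,d["confidence"],"px",xs.mean().round(),ys.mean().round(),"rect",r)
    cv2.imwrite(f"pics/{n}z.png",cv2.resize(p["img"][165:320,140:380] if n=="top" else p["img"][120:330,160:390],None,fx=3.2 if n=="top" else 2.8,fy=3.2 if n=="top" else 2.8,interpolation=2)[:,:,::-1])
    K=0.12
    if n=="top":print(plane(p,[[176,190],[361,199],[357,290],[163,281]],.12).round(3))
    else: print(plane(p,[[174,172],[247,136],[375,219],[302,262]],.12).round(3))
    im=p["img"][:,:,::-1].copy()
    print(p["shot"])
E
```

```text
top
low_case_center 0.014 0.84 px 458.0 172.0 rect ((722.5227661132812, -325.473876953125), (47.733463287353516, 89.68643188476562), 68.38754272460938)
low_case_center 0.014 0.63 px 470.0 238.0 rect ((590.4161376953125, -337.8783264160156), (49.322269439697266, 85.26111602783203), 4.115730285644531)
low_case_center 0.014 0.55 px 463.0 310.0 rect ((457.50738525390625, -313.0163879394531), (48.46368408203125, 97.3452377319336), 11.148459434509277)
low_case_center 0.028 0.84 px 458.0 172.0 rect ((716.8594970703125, -321.0680236816406), (46.94023895263672, 88.19606018066406), 68.3875732421875)
low_case_center 0.028 0.63 px 470.0 238.0 rect ((586.9481201171875, -333.2663879394531), (48.502708435058594, 83.84426879882812), 4.115577697753906)
low_case_center 0.028 0.55 px 463.0 310.0 rect ((456.2478332519531, -308.81756591796875), (47.65834426879883, 95.72760772705078), 11.148472785949707)
tall_case_center 0.062 0.74 px 463.0 310.0 rect ((452.957275390625, -299.3002624511719), (46.07285690307617, 92.36143493652344), 10.778315544128418)
tall_case_center 0.062 0.59 px 329.0 240.0 rect ((562.0
[... 338 characters left out ...]
8603516)
low_case_center 0.014 0.69 px 468.0 357.0 rect ((593.1610107421875, -336.89599609375), (61.495914459228516, 81.22264099121094), 4.869963645935059)
low_case_center 0.028 0.85 px 502.0 297.0 rect ((711.0648193359375, -326.6375732421875), (52.59230041503906, 91.84809875488281), 67.2926254272461)
low_case_center 0.028 0.69 px 468.0 357.0 rect ((583.5635375976562, -338.49810791015625), (60.039886474609375, 79.2995834350586), 4.869914531707764)
tall_case_center 0.062 0.7 px 396.0 405.0 rect ((442.86297607421875, -310.8976135253906), (68.24470520019531, 80.29826354980469), 11.183671951293945)
[[ 0.496  0.185  0.12 ]
 [ 0.65   0.176  0.12 ]
 [ 0.632 -0.13   0.12 ]
 [ 0.495 -0.108  0.12 ]]
5
```

View pics/topz.png

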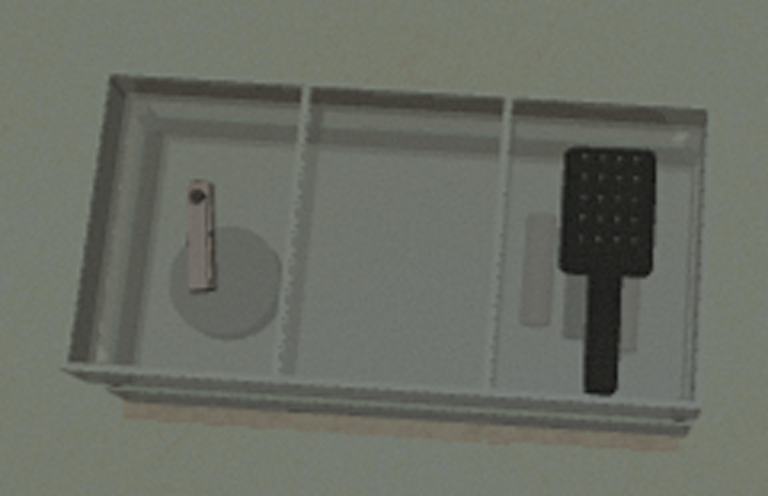

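View pics/sidez.png

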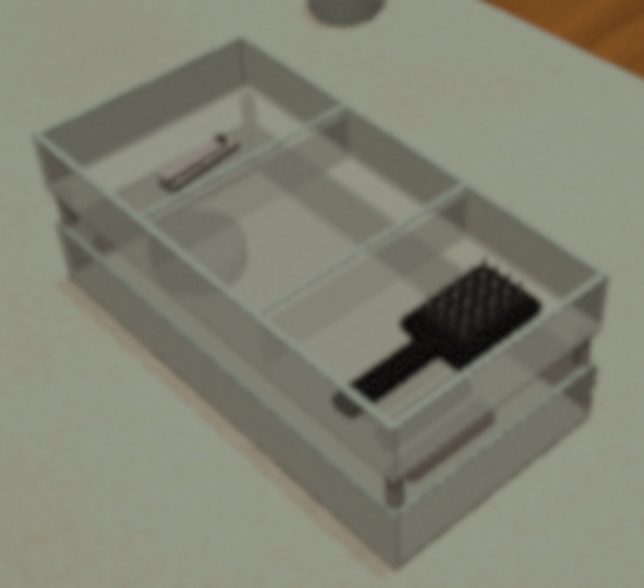

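```bash
cat > fit.py <<'E'
from h import *
from workcell import camera,spotter
from scipy.optimize import least_squares,minimize
T=camera("top");S=camera("side")
tc=np.array([[175,189.1],[361.2,199.4],[358.7,292.5],[160.3,280]])
sc=np.array([[246.4,134.3],[377,219],[301,271.8],[174.3,168.9]])
L=np.array([[80,160],[80,-160],[-80,-160],[-80,160]])/1000
def tray(v):
    c,s=np.cos(v[2]),np.sin(v[2]);return np.c_[L@np.array([[c,s],[-s,c]])+v[:2],np.full(4,.12)]
r=least_squares(lambda v:np.r_[proj(T,tray(v))-tc,proj(S,tray(v))-sc].ravel(),[.56,.03,0],loss="soft_l1")
print("tray",r.x[:2],np.degrees(r.x[2]),r.fun.reshape(-1,2).round(1).tolist())
def box(v,h):
    c,s=np.cos(v[2]),np.sin(v[2]);P=[]
    for a in np.linspace(0,2*np.pi,40):
        rr=.008
        x=np.sign(np.cos(a))*(.023-rr)+rr*np.cos(a);y=np.sign(np.sin(a))*(.04-rr)+rr*np.sin(a)
        for z in(0.002,h-.002):P.append([x,y,z])
    P=np.array(P);P[:,:2]=P[:,:2]@np.array([[c,s],[-s,c]])+v[:2];return P
def fitbox(t,x0,h):
    ms=[]
    for p in (T,S):
        best=None
        u0=proj(p,[x0[0],x0[1],h/2])[0]
        for d in spotter.trace(p,t):
            ys,xs=np.nonzero(d["pixels"])
            if np.hypot(xs.mean()-u0[0],ys.mean()-u0[1])<25: best=d["pixels"]
        if best is not None: ms.append((p,best))
    def cost(v):
        e=0
        for p,m in ms:
            u=proj(p,box(v,h));hl=cv2.convexHull(u.astype('f4'))
            im=np.zeros((480,640),'u1');cv2.fillConvexPoly(im,np.round(hl*16).astype('i4'),1,shift=4)
            e+=1-(im&m).sum()/(im.astype(bool)|m).sum()
        return e/len(ms)
    b=minimize(cost,x0,method="Nelder-Mead",options=dict(initial_simplex=np.array(x0)+np.array([[0,0,0],[.01,0,0],[0,.01,0],[0,0,.15]])))
    print(t,len(ms),b.x[:2],np.degrees(b.x[2]),b.fun);return b.x
if __name__=="__main__":
    fitbox("low_case_center",[.583,-.338,.08],.028)
    fitbox("tall_case_center",[.448,-.305,.19],.062)
E
python3 fit.py
```

```text
tray [0.56701377 0.03185549] -3.881899263569967 [[-1.7, -3.2], [3.3, -2.6], [1.8, 0.3], [-0.7, 0.6], [0.0, -2.3], [1.2, -0.2], [-0.8, 3.4], [-3.6, -0.6]]
low_case_center 2 [ 0.59017027 -0.33757716] 5.169541462045023 0.1031576493040206
tall_case_center 2 [ 0.45557605 -0.30736486] 11.785302853749807 0.06835476468671997
```

```bash
cat > f2.py <<'E'
from fit import *
def tr(v):
    c,s=np.cos(v[2]),np.sin(v[2]);return np.c_[(L*[v[5],v[4]])@np.array([[c,s],[-s,c]])+v[:2],np.full(4,v[3])]
for nm,fz in [("free",0),("z",1)]:
    f=lambda v:np.r_[proj(T,tr(v))-tc,proj(S,tr(v))-sc].ravel()
    if fz: g=lambda w:f(np.r_[w,1,1]);r=least_squares(g,[.56,.03,0,.12])
    else: r=least_squares(f,[.56,.03,0,.12,1,1])
    print(nm,r.x.round(4),r.fun.reshape(-1,2).round(1).tolist())
for i,p,z in(("t",T,3),("s",S,3)):
    im=cv2.resize(p["img"],None,fx=3,fy=3,interpolation=2)[:,:,::-1].copy()
    for rim,col in((.12,(0,0,255)),(.08,(0,255,0))):
        P=tray([.567,.0319,np.radians(-3.88)]);P[:,2]=rim
        cv2.polylines(im,[np.round(proj(p,P)*3+1).astype('i4')],True,col,1)
    B=box([.5902,-.3376,.09],.028)
    cv2.polylines(im,[cv2.convexHull(np.round(proj(p,B)*3+1).astype('i4'))],True,(255,255,0),1)
    a=im[500:950,460:1200] if i=="t" else im[350:950,480:1200]
    b=im[600:820,1280:1540] if i=="t" else im[930:1200,1250:1550]
    cv2.imwrite(f"pics/ov_{i}.png",a);cv2.imwrite(f"pics/ovc_{i}.png",cv2.resize(b,None,fx=2,fy=2))
E
python3 f2.py
```

```text
tray [0.56701377 0.03185549] -3.881899263569967 [[-1.7, -3.2], [3.3, -2.6], [1.8, 0.3], [-0.7, 0.6], [0.0, -2.3], [1.2, -0.2], [-0.8, 3.4], [-3.6, -0.6]]
free [ 0.5666  0.032  -0.0664  0.1193  0.9815  0.9623] [[-0.3, -0.9], [1.2, -0.7], [0.0, -1.6], [1.6, -0.7], [-0.6, -0.6], [-1.8, 0.1], [-0.8, 1.4], [-1.3, -0.1]]
z [ 0.5689  0.0341 -0.0666  0.115 ] [[-2.1, -3.1], [1.6, -2.8], [0.2, -0.6], [-0.9, -0.0], [0.1, -0.8], [0.5, 0.8], [-0.9, 4.0], [-2.9, 0.8]]
```

View pics/ov_t.png

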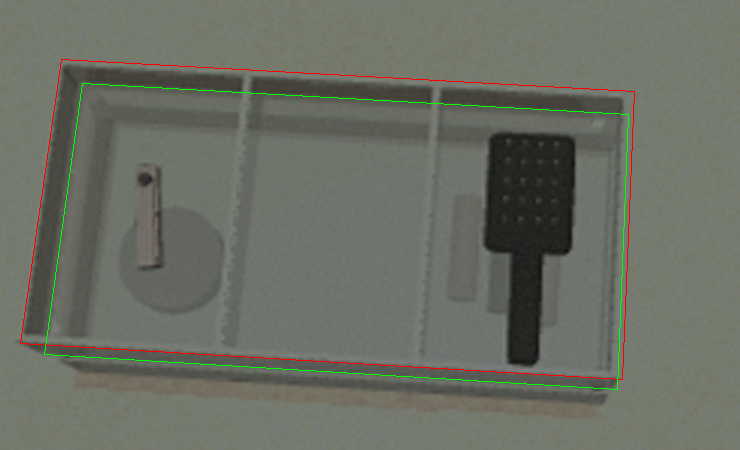

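View pics/ov_s.png

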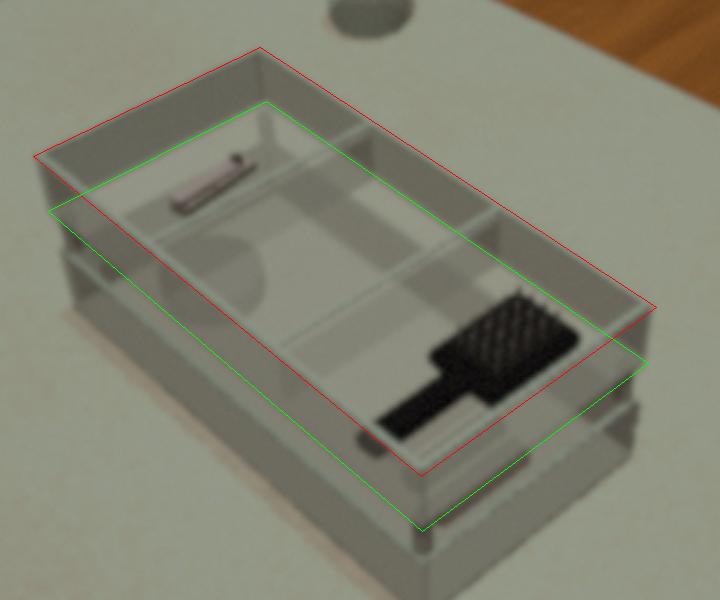

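View pics/ovc_t.png

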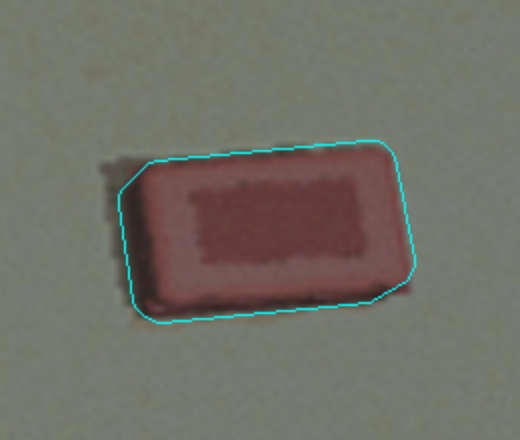

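View pics/ovc_s.png

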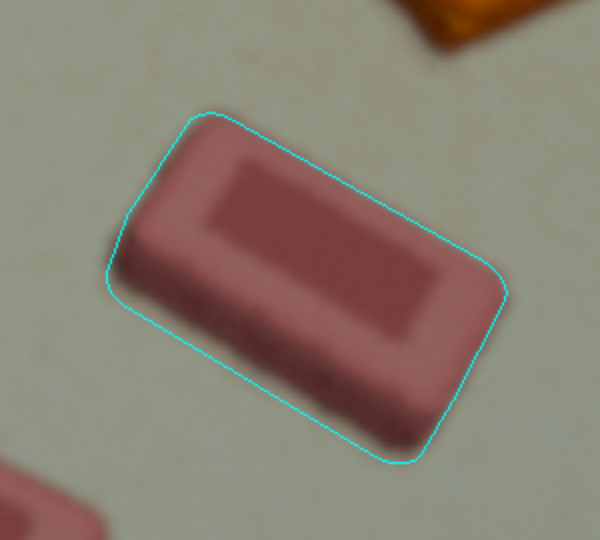

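The fitted outlines sit well on the picture. The tray centre is at about (0.567, 0.032) with yaw -3.9°. The low case is at (0.589, -0.3375) with yaw about 5°, and the tall case is about 0.13 m nearer the robot. Next I plan the approach.

```bash
cat > plan.py <<'E'
import sys,json,numpy as np
from scipy.spatial.transform import Rotation as R
from workcell import get_obs
# x y z yaw n
x,y,z,yaw=map(float,sys.argv[1:5]);n=int(sys.argv[5]);claw=float(sys.argv[6])
o=get_obs();p=np.array(o["ee_pos"]);r=R.from_euler('xyz',o["tcp_rot"],degrees=True)
g=R.from_euler('xyz',[180,0,yaw],degrees=True)
rv=(r.inv()*g).as_rotvec(degrees=True)
print("t",o["time"],"pos",p.round(4),"rot",o["tcp_rot"].round(2),"j6",o["q"][5].round(1),"need mm",((np.array([x,y,z])-p)*1000).round(1),"turn",rv.round(1))
rows=[]
for i in range(n):
    ri=r*R.from_rotvec(rv*i/n,degrees=True)
    rows.append([claw,ri.inv().apply((np.array([x,y,z])-p)/n*100).round(2).tolist(),(rv/n).round(2).tolist()])
print(json.dumps(rows))
E
python3 plan.py .589 -.3375 .2 5 28 0
```

```text
t 1.55 pos [0.1656 0.5245 0.2423] rot [-180.      0.     72.48] j6 90.0 need mm [ 423.4 -862.   -42.3] turn [ 0.   0.  67.5]
[[0.0, [-2.48, 2.37, 0.15], [0.0, 0.0, 2.41]], [0.0, [-2.38, 2.47, 0.15], [0.0, 0.0, 2.41]], [0.0, [-2.27, 2.57, 0.15], [0.0, 0.0, 2.41]], [0.0, [-2.16, 2.66, 0.15], [0.0, 0.0, 2.41]], [0.0, [-2.05, 2.75, 0.15], [0.0, 0.0, 2.41]], [0.0, [-1.93, 2.83, 0.15], [0.0, 0.0, 2.41]], [0.0, [-1.81, 2.91, 0.15], [0.0, 0.0, 2.41]], [0.0, [-1.69, 2.99, 0.15], [0.0, 0.0, 2.41]], [0.0, [-1.56, 3.05, 0.15], [0.0, 0.0, 2.41]], [0.0, [-1.43, 3.12, 0.15], [0.0, 0.0, 2.41]], [0.0, [-1.3, 3.18, 0.15], [0.0, 0.0, 2.41]], [0.0, [-1.16, 3.23, 0.15], [0.0, 0.0, 2.41]], [0.0, [-1.03, 3.27, 0.15], [0.0, 0.0, 2.41]], [0.0, [-0.89, 3.31, 0.15], [0.0, 0.0, 2.41]], [0.0, [-0.75, 3.35, 0.15], [0.0, 0.0, 2.41]], [0.0, [-0.61, 3.38, 0.15], [0.0, 0.0, 2.41]], [0.0, [-0.46, 3.4, 0.15], [0.0, 0.0, 2.41]], [0.0, [-0.32, 3.41, 0.15], [0.0, 0.0, 2.41]], [0.0, [-0.18, 3.43, 0.15], [0.0, 0.0, 2.41]], [0.0, [-0.03, 3.43, 0.15], [0.0, 0.0, 2.41]], [0.0, [0.11, 3.43, 0.15], [0.0, 0.0, 2.41]], [0.0, [0.26, 3.42, 0.15], [0.0, 0.0, 2.41]], [0.0, [0.4, 3.41, 0.15], [0.0, 0.0, 2.41]], [0.0, [0.54, 3.39, 0.15], [0.0, 0.0, 2.41]], [0.0, [0.69, 3.36, 0.15], [0.0, 0.0, 2.41]], [0.0, [0.83, 3.33, 0.15], [0.0, 0.0, 2.41]], [0.0, [0.97, 3.29, 0.15], [0.0, 0.0, 2.41]], [0.0, [1.1, 3.25, 0.15], [0.0, 0.0, 2.41]]]
```

>>> play_rows(rows=[[0, [-2.5, 2.4, 0.1], [0, 0, 2.4]], [0, [-2.4, 2.5, 0.1], [0, 0, 2.4]], [0, [-2.3, 2.6, 0.1], [0, 0, 2.4]], [0, [-2.2, 2.7, 0.1], [0, 0, 2.4]], [0, [-2.0, 2.8, 0.1], [0, 0, 2.4]], [0, [-1.9, 2.8, 0.1], [0, 0, 2.4]], [0, [-1.8, 2.9, 0.1], [0, 0, 2.4]], [0, [-1.7, 3.0, 0.1], [0, 0, 2.4]], [0, [-1.6, 3.0, 0.1], [0, 0, 2.4]], [0, [-1.4, 3.1, 0.1], [0, 0, 2.4]], [0, [-1.3, 3.2, 0.1], [0, 0, 2.4]], [0, [-1.2, 3.2, 0.1], [0, 0, 2.4]]])

```text
time: 2.75
ee_pos: [0.349, 0.1424, 0.2293]
tcp_rot: [179.9, -0.2, 43.0]
wrist_force: [0.3, 1.3, 0.5]
opening: 0.0856
```

```bash
python3 plan.py .589 -.3375 .16 5 16 0
```

```text
t 2.75 pos [0.349  0.1424 0.2293] rot [179.94  -0.19  42.99] j6 69.2 need mm [ 240.  -479.9  -69.3] turn [-0.  -0.2 38. ]
[[0.0, [-0.95, 3.22, 0.43], [-0.0, -0.01, 2.37]], [0.0, [-0.82, 3.25, 0.43], [-0.0, -0.01, 2.37]], [0.0, [-0.68, 3.28, 0.43], [-0.0, -0.01, 2.37]], [0.0, [-0.54, 3.31, 0.43], [-0.0, -0.01, 2.37]], [0.0, [-0.41, 3.33, 0.43], [-0.0, -0.01, 2.37]], [0.0, [-0.27, 3.34, 0.43], [-0.0, -0.01, 2.37]], [0.0, [-0.13, 3.35, 0.43], [-0.0, -0.01, 2.37]], [0.0, [0.01, 3.35, 0.43], [-0.0, -0.01, 2.37]], [0.0, [0.15, 3.35, 0.43], [-0.0, -0.01, 2.37]], [0.0, [0.29, 3.34, 0.43], [-0.0, -0.01, 2.37]], [0.0, [0.43, 3.33, 0.43], [-0.0, -0.01, 2.37]], [0.0, [0.56, 3.31, 0.43], [-0.0, -0.01, 2.37]], [0.0, [0.7, 3.28, 0.43], [-0.0, -0.01, 2.37]], [0.0, [0.84, 3.25, 0.43], [-0.0, -0.01, 2.37]], [0.0, [0.97, 3.21, 0.43], [-0.0, -0.01, 2.37]], [0.0, [1.1, 3.17, 0.43], [-0.0, -0.01, 2.37]]]
```

>>> play_rows(rows=[[0, [-1.0, 3.2, 0.2], [0, 0, 2.4]], [0, [-0.8, 3.3, 0.2], [0, 0, 2.4]], [0, [-0.7, 3.3, 0.2], [0, 0, 2.4]], [0, [-0.5, 3.3, 0.2], [0, 0, 2.4]], [0, [-0.4, 3.3, 0.2], [0, 0, 2.4]], [0, [-0.3, 3.3, 0.2], [0, 0, 2.4]], [0, [-0.1, 3.4, 0.2], [0, 0, 2.4]], [0, [0, 3.4, 0.2], [0, 0, 2.4]], [0, [0.2, 3.4, 0.3], [0, 0, 2.4]], [0, [0.3, 3.3, 0.3], [0, 0, 2.4]], [0, [0.4, 3.3, 0.4], [0, 0, 2.4]], [0, [0.6, 3.3, 0.4], [0, 0, 2.4]]])

```text
time: 3.95
ee_pos: [0.5302, -0.238, 0.2009]
tcp_rot: [180.0, -0.6, 12.8]
wrist_force: [0.2, 0.6, -0.1]
opening: 0.0854
```

```bash
python3 plan.py .589 -.3375 .16 5 5 0
```

```text
t 3.95 pos [ 0.5302 -0.238   0.2009] rot [179.96  -0.61  12.82] j6 52.8 need mm [ 58.8 -99.5 -40.9] turn [-0.  -0.6  7.8]
[[0.0, [0.7, 2.2, 0.83], [-0.0, -0.12, 1.56]], [0.0, [0.76, 2.18, 0.83], [-0.0, -0.12, 1.56]], [0.0, [0.82, 2.16, 0.82], [-0.0, -0.12, 1.56]], [0.0, [0.88, 2.14, 0.82], [-0.0, -0.12, 1.56]], [0.0, [0.94, 2.11, 0.82], [-0.0, -0.12, 1.56]]]
```

>>> play_rows(rows=[[0, [0.7, 2.2, 0.8], [0, -0.1, 1.6]], [0, [0.8, 2.2, 0.8], [0, -0.1, 1.6]], [0, [0.8, 2.2, 0.8], [0, -0.1, 1.6]], [0, [0.9, 2.1, 0.8], [0, -0.1, 1.6]], [0, [0.9, 2.1, 0.8], [0, -0.1, 1.5]], [0, [0, 0, 0], [0, 0, 0]], [0, [0, 0, 0], [0, 0, 0]]])

```text
time: 4.65
ee_pos: [0.5909, -0.3463, 0.1563]
tcp_rot: [-179.9, 0.0, 4.3]
wrist_force: [-0.8, -0.0, 0.5]
opening: 0.0853
```

```bash
python3 plan.py .589 -.3375 .06 5 5 0
python3 - <<'E'
from workcell import camera,spotter
import cv2
p=camera("wrist");cv2.imwrite("pics/w1.png",p["img"][:,:,::-1])
for d in spotter.spot_in(p,"low_case_center"):print(d)
p=camera("side");cv2.imwrite("pics/s1.png",p["img"][:,:,::-1])
E
```

```text
t 4.65 pos [ 0.5909 -0.3463  0.1563] rot [-1.799e+02  5.000e-02  4.280e+00] j6 55.3 need mm [ -1.9   8.8 -96.3] turn [-0.1  0.  -0.7]
[[0.0, [-0.02, -0.17, 1.93], [-0.02, 0.01, -0.14]], [0.0, [-0.02, -0.18, 1.93], [-0.02, 0.01, -0.14]], [0.0, [-0.02, -0.18, 1.93], [-0.02, 0.01, -0.14]], [0.0, [-0.02, -0.18, 1.93], [-0.02, 0.01, -0.14]], [0.0, [-0.02, -0.18, 1.93], [-0.02, 0.01, -0.14]]]
{'point': [0.7173, -0.3212, 0.0272], 'confidence': 0.91}
{'point': [0.5916, -0.3335, 0.0271], 'confidence': 0.62}
```

View pics/w1.png

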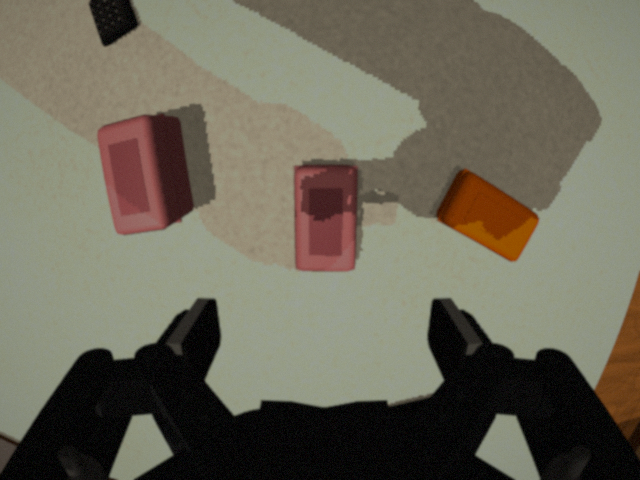

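View pics/s1.png

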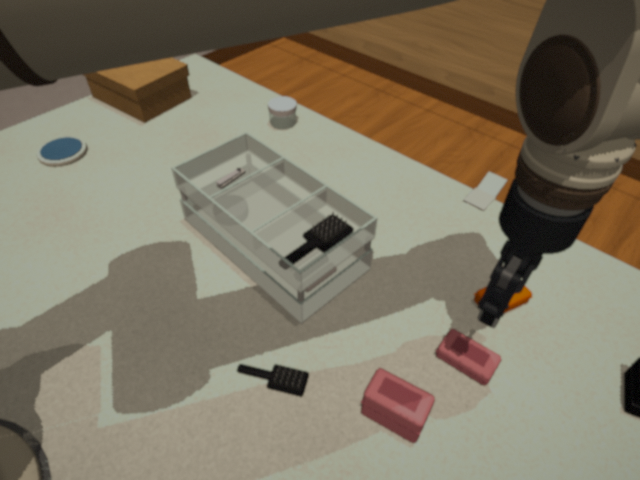

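In the wrist view the low case is at (325,218), centred between the fingers and square to them. The tall case is at (145,173), well clear. Descending.

>>> play_rows(rows=[[0, [0, -0.3, 1.6], [0, 0, -0.3]], [0, [0, -0.3, 2.0], [0, 0, -0.2]], [0, [0, -0.2, 2.0], [0, 0, -0.2]], [0, [0, 0, 2.0], [0, 0, 0]], [0, [0, 0, 1.5], [0, 0, 0]], [0, [0, 0, 1], [0, 0, 0]], [0, [0, 0, 0], [0, 0, 0]], [0, [0, 0, 0], [0, 0, 0]]])

```text
time: 5.6
ee_pos: [0.5914, -0.334, 0.0607]
tcp_rot: [179.7, -0.5, 5.4]
wrist_force: [0.8, 0.3, -0.2]
opening: 0.0854
```

```bash
python3 plan.py .590 -.337 .015 5 5 0
python3 - <<'E'
from workcell import camera,spotter
import cv2
p=camera("wrist");cv2.imwrite("pics/w2.png",p["img"][:,:,::-1])
E
```

```text
t 5.6 pos [ 0.5914 -0.334   0.0607] rot [179.74  -0.51   5.36] j6 55.2 need mm [ -1.4  -3.  -45.7] turn [ 0.3 -0.5  0.4]
[[0.0, [-0.04, 0.05, 0.91], [0.05, -0.1, 0.07]], [0.0, [-0.04, 0.05, 0.91], [0.05, -0.1, 0.07]], [0.0, [-0.04, 0.06, 0.91], [0.05, -0.1, 0.07]], [0.0, [-0.04, 0.06, 0.91], [0.05, -0.1, 0.07]], [0.0, [-0.03, 0.06, 0.91], [0.05, -0.1, 0.07]]]
```

View pics/w2.png

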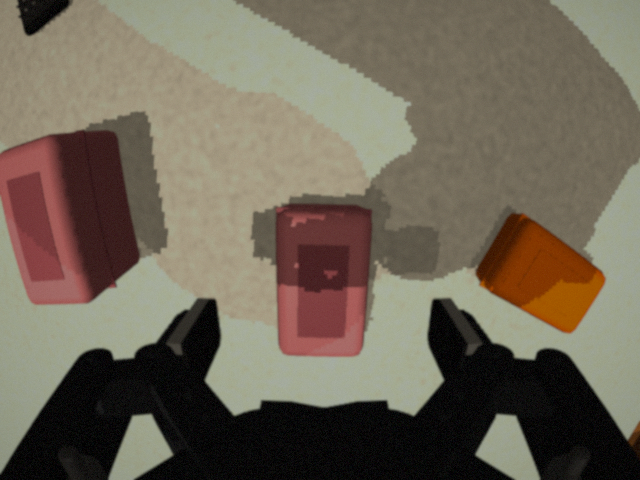

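The case is at (323,280), midway between the fingers. I go down to about 15 mm.

>>> play_rows(rows=[[0, [0, 0.1, 1], [0, -0.1, 0]], [0, [0, 0.1, 1], [0, -0.1, 0]], [0, [0, 0.1, 1], [0, -0.1, 0]], [0, [0, 0, 0.9], [0, 0, 0]], [0, [0, 0, 0.5], [0, 0, 0]], [0, [0, 0, 0], [0, 0, 0]], [0, [0, 0, 0], [0, 0, 0]]])

```text
time: 6.35
ee_pos: [0.5925, -0.338, 0.0136]
tcp_rot: [179.7, -0.2, 5.3]
wrist_force: [-0.9, 0.4, -0.0]
opening: 0.0854
```

```bash
python3 plan.py .590 -.337 .014 5 1 0
python3 - <<'E'
from workcell import camera,spotter,get_obs
import cv2
p=camera("wrist");cv2.imwrite("pics/w3.png",p["img"][:,:,::-1])
print(get_obs()["wrist_force"])
E
```

```text
t 6.35 pos [ 0.5925 -0.338   0.0136] rot [179.7   -0.24   5.34] j6 55.0 need mm [-2.5  1.   0.4] turn [ 0.3 -0.2  0.3]
[[0.0, [-0.24, -0.12, -0.04], [0.3, -0.24, 0.33]]]
[-0.28880133  0.49674595 -0.52599213]
```

View pics/w3.png

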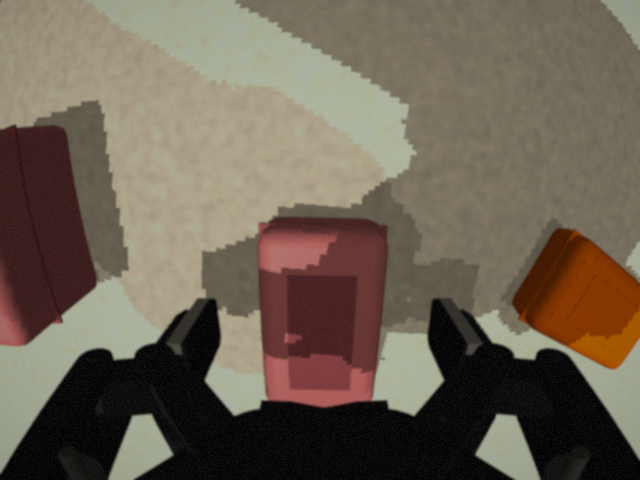

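The fingers straddle the case, seen at (323,315), with no contact force. Closing.

>>> play_rows(newtons=40, rows=[[1, [0, 0, 0], [0, 0, 0]], [1, [0, 0, 0], [0, 0, 0]], [1, [0, 0, 0], [0, 0, 0]], [1, [0, 0, 0], [0, 0, 0]], [1, [0, 0, 0], [0, 0, 0]], [1, [0, 0, 0], [0, 0, 0]], [1, [0, 0, 0], [0, 0, 0]], [1, [0, 0, 0], [0, 0, 0]]])

```text
time: 7.2
ee_pos: [0.5932, -0.3383, 0.0154]
tcp_rot: [179.6, -0.3, 5.3]
wrist_force: [-0.2, -0.0, -0.2]
opening: 0.0454
```

Gripped at a 45.4 mm opening, which fits the 46 mm case. Lifting.

>>> play_rows(rows=[[1, [0, 0, -1], [0, 0, 0]], [1, [0, 0, -2], [0, 0, 0]], [1, [0, 0, -3], [0, 0, 0]], [1, [0, 0, -3], [0, 0, 0]], [1, [0, 0, -3], [0, 0, 0]], [1, [0, 0, -3], [0, 0, 0]], [1, [0, 0, -3], [0, 0, 0]], [1, [0, 0, -2], [0, 0, 0]], [1, [0, 0, 0], [0, 0, 0]], [1, [0, 0, 0], [0, 0, 0]]])

```text
time: 8.2
ee_pos: [0.5906, -0.3364, 0.228]
tcp_rot: [179.6, -0.4, 5.3]
wrist_force: [0.8, 0.1, -1.0]
opening: 0.0454
```

```bash
python3 plan.py .567 .032 .21 -3.9 12 1
python3 - <<'E'
from workcell import camera,spotter,get_obs
import cv2
p=camera("wrist");cv2.imwrite("pics/w4.png",p["img"][:,:,::-1])
p=camera("side");cv2.imwrite("pics/s4.png",p["img"][:,:,::-1])
o=get_obs();print(o["wrist_force"],o["opening"])
E
```

```text
t 8.2 pos [ 0.5906 -0.3364  0.228 ] rot [179.57  -0.41   5.34] j6 55.0 need mm [-23.6 368.4 -18. ] turn [ 0.4 -0.4  9.2]
[[1.0, [0.09, -3.08, 0.13], [0.03, -0.04, 0.77]], [1.0, [0.05, -3.08, 0.13], [0.03, -0.04, 0.77]], [1.0, [0.01, -3.08, 0.13], [0.03, -0.04, 0.77]], [1.0, [-0.03, -3.08, 0.13], [0.03, -0.04, 0.77]], [1.0, [-0.08, -3.08, 0.13], [0.03, -0.04, 0.77]], [1.0, [-0.12, -3.07, 0.14], [0.03, -0.04, 0.77]], [1.0, [-0.16, -3.07, 0.14], [0.03, -0.04, 0.77]], [1.0, [-0.2, -3.07, 0.14], [0.03, -0.04, 0.77]], [1.0, [-0.24, -3.07, 0.14], [0.03, -0.04, 0.77]], [1.0, [-0.28, -3.06, 0.14], [0.03, -0.04, 0.77]], [1.0, [-0.32, -3.06, 0.15], [0.03, -0.04, 0.77]], [1.0, [-0.36, -3.05, 0.15], [0.03, -0.04, 0.77]]]
[-1.04210605  0.48794994 -0.73097298] 0.045391263871145705
```

View pics/w4.png

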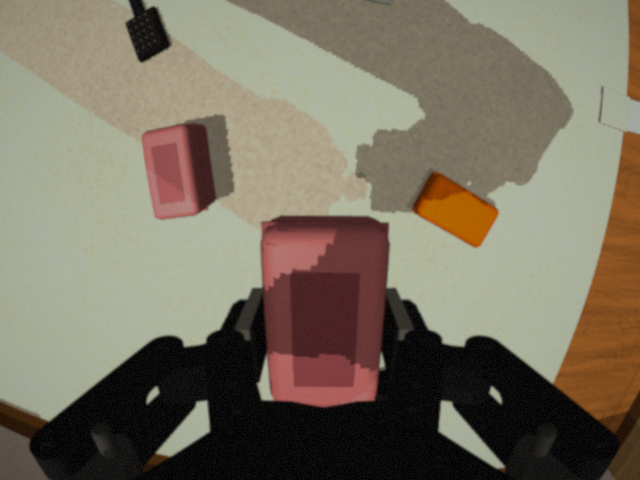

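View pics/s4.png

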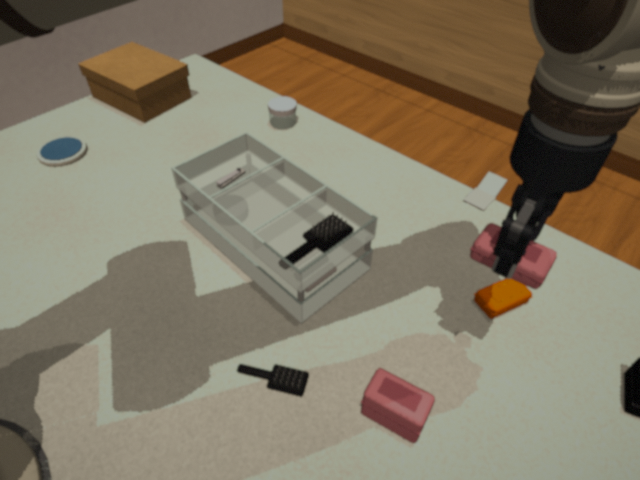

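The case is held level between the pads, and the tall case and orange look-alike have not moved. Carrying it over the middle compartment.

>>> play_rows(rows=[[1, [0.1, -2.0, 0], [0, 0, 0.8]], [1, [0.1, -3.0, 0.1], [0, 0, 0.8]], [1, [0, -3.1, 0.1], [0, 0, 0.8]], [1, [0, -3.1, 0.1], [0, 0, 0.8]], [1, [-0.1, -3.1, 0.1], [0, 0, 0.8]], [1, [-0.1, -3.1, 0.1], [0, 0, 0.8]], [1, [-0.2, -3.1, 0.1], [0, 0, 0.8]], [1, [-0.2, -3.1, 0.1], [0, 0, 0.8]], [1, [-0.2, -3.1, 0.1], [0, 0, 0.8]], [1, [-0.3, -3.0, 0.1], [0, 0, 0.8]], [1, [-0.3, -3.0, 0.1], [0, 0, 0.8]], [1, [-0.3, -2.5, 0.1], [0, 0, 0.8]]])

```text
time: 9.5
ee_pos: [0.563, 0.027, 0.1934]
tcp_rot: [179.9, 1.2, -5.0]
wrist_force: [0.6, 0.5, -1.5]
opening: 0.0449
```

```bash
python3 plan.py .567 .032 .21 -3.9 2 1
```

```text
t 9.5 pos [0.563  0.027  0.1934] rot [179.9    1.18  -4.98] j6 97.7 need mm [ 4.   5.  16.6] turn [ 0.1  1.2 -1.1]
[[1.0, [0.16, -0.26, -0.83], [0.04, 0.59, -0.54]], [1.0, [0.17, -0.26, -0.83], [0.04, 0.59, -0.54]]]
```

>>> play_rows(rows=[[1, [0.1, 0, -0.3], [0, 0.4, -0.3]], [1, [0.1, 0, -0.3], [0, 0.4, -0.3]], [1, [0, 0, 0], [0, 0, 0]], [1, [0, 0, 0], [0, 0, 0]]])

```text
time: 9.9
ee_pos: [0.5634, 0.0285, 0.1955]
tcp_rot: [179.9, 0.7, -4.2]
wrist_force: [-0.3, 0.5, -0.2]
opening: 0.0452
```

```bash
python3 plan.py .567 .032 .21 -3.9 2 1
python3 - <<'E'
from workcell import camera,spotter,get_obs
import cv2
for n in("wrist","top","side"):
    p=camera(n);cv2.imwrite(f"pics/{n}5.png",p["img"][:,:,::-1])
    print(n,spotter.spot_in(p,"low_case_center"),spotter.spot_in(p,"slot"))
E
```

```text
t 9.9 pos [0.5634 0.0285 0.1955] rot [179.87   0.68  -4.15] j6 97.1 need mm [ 3.6  3.5 14.5] turn [ 0.1  0.7 -0.3]
[[1.0, [0.16, -0.19, -0.73], [0.06, 0.34, -0.13]], [1.0, [0.16, -0.19, -0.72], [0.06, 0.34, -0.13]]]
wrist [{'point': [0.5647, 0.0427, 0.2083], 'confidence': 0.64}, {'point': [0.7572, -0.3076, 0.0118], 'confidence': 0.58}] [{'point': [0.5796, 0.1027, 0.0801], 'confidence': 0.59}]
top [{'point': [0.5579, 0.0008, 0.2076], 'confidence': 0.83}, {'point': [0.719, -0.3204, 0.031], 'confidence': 0.66}] [{'point': [0.5482, -0.0456, 0.0759], 'confidence': 0.63}]
side [{'point': [0.557, 0.0024, 0.2051], 'confidence': 0.88}, {'point': [0.7077, -0.3333, 0.0248], 'confidence': 0.57}] [{'point': [0.5399, -0.0159, 0.0808], 'confidence': 0.57}]
```

View pics/wrist5.png

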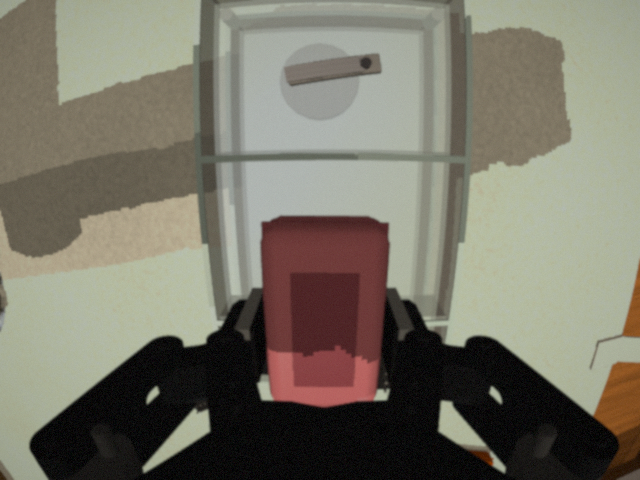

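View pics/side5.png

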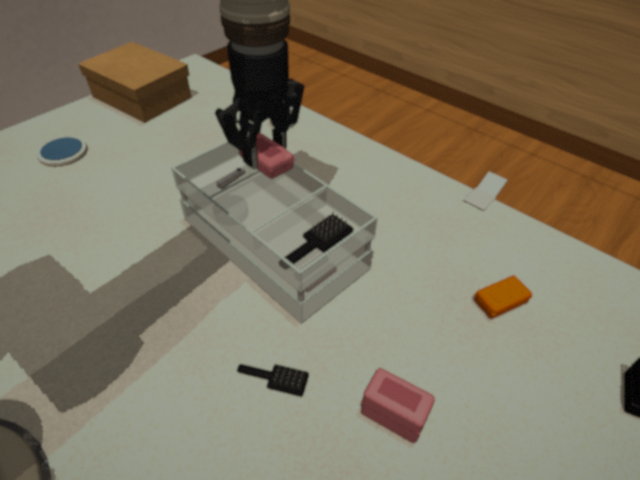

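View pics/top5.png

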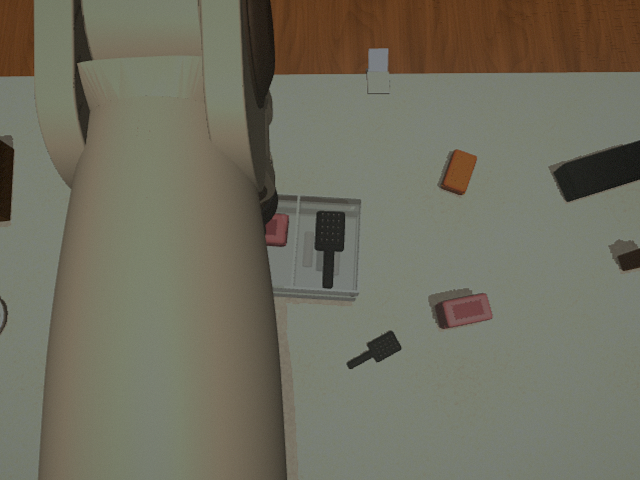

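Run:
```python
from h import *
from workcell import camera,get_obs
t=camera("top");w=camera("wrist")
im=cv2.resize(t["img"][190:310,250:370],None,fx=5,fy=5,interpolation=2)[:,:,::-1];cv2.imwrite("pics/t6.png",im)
print("case right end",plane(t,[[288,215],[286,245]],.205))
def wplane(p,uv,z):
    K=p["intrinsics"];d=np.array(uv,float)-[K[0,2],K[1,2]];r=np.hypot(*d);th=r/K[0,0]
    v=np.r_[d/r*np.sin(th),np.cos(th)];v=R.from_euler('xyz',p["orientation"],degrees=True).as_matrix()@v
    c=np.array(p["xyz"]);return c+v*(z-c[2])/v[2]
print("left end of case",wplane(w,(325,217),.205),wplane(w,(264,222),.205),wplane(w,(388,222),.205))
print("left divider near/far",wplane(w,(203,158),.12),wplane(w,(467,158),.12))
print("rim left-end corners",wplane(w,(205,3),.12),wplane(w,(463,0),.12))
print(get_obs()["ee_pos"])
v=[.567,.0319,np.radians(-3.88)]
c,s=np.cos(v[2]),np.sin(v[2]);Rm=np.array([[c,-s],[s,c]])
for q in([-.08,.0525],[.08,.0525],[-.08,.16],[.08,.16]):print(q,Rm@q+v[:2])
print("right divider from top", plane(t,[[299,197],[294,289]],.12), [Rm@np.array(q)+v[:2] for q in ([.08,-.0525],[-.08,-.0525])])
```

```text
case right end [[ 0.57961038 -0.01270804  0.205     ]
 [ 0.53476436 -0.0102804   0.205     ]]
left end of case [0.56696403 0.07350125 0.205     ] [0.54614541 0.07325449 0.205     ] [0.58818172 0.07035787 0.205     ]
left divider near/far [0.49757262 0.09366116 0.12      ] [0.64937384 0.08357503 0.12      ]
rim left-end corners [0.50546583 0.18592588 0.12      ] [0.65377495 0.17858942 0.12      ]
[0.56351272 0.02926356 0.19587789]
[-0.08, 0.0525] [0.49073588 0.08969303]
[0.08, 0.0525] [0.65036916 0.07886631]
[-0.08, 0.16] [0.49801009 0.19694664]
[0.08, 0.16] [0.65764336 0.18611991]
right divider from top [[ 0.63650257 -0.02447142  0.12      ]
 [ 0.4830604  -0.0171976   0.12      ]] [array([ 0.64326412, -0.02589303]), array([ 0.48363084, -0.01506631])]
```

View pics/t6.png

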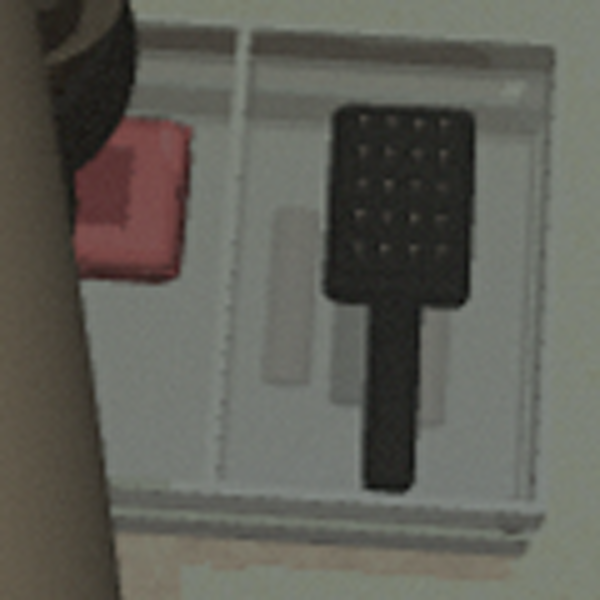

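The case centre is at y≈0.030 and the compartment middle at about 0.033, so I shift 3 mm and go down to just above the rim.

>>> play_rows(rows=[[1, [0.1, -0.2, 0.5], [0, 0.3, 0]], [1, [0.1, -0.2, 1], [0, 0.3, 0]], [1, [0, 0, 1], [0, 0, 0]], [1, [0, 0, 1], [0, 0, 0]], [1, [0, 0, 0.8], [0, 0, 0]], [1, [0, 0, 0], [0, 0, 0]], [1, [0, 0, 0], [0, 0, 0]]])

```text
time: 11.15
ee_pos: [0.5651, 0.0336, 0.1474]
tcp_rot: [179.9, 0.1, -4.1]
wrist_force: [-0.1, -0.2, -1.1]
opening: 0.0455
```

```bash
python3 plan.py .566 .0325 .097 -4 4 1
python3 - <<'E'
from workcell import camera
import cv2
p=camera("wrist");cv2.imwrite("pics/w7.png",p["img"][:,:,::-1])
E
```

```text
t 11.15 pos [0.5651 0.0336 0.1474] rot [ 1.7987e+02  1.2000e-01 -4.0800e+00] j6 97.5 need mm [  0.9  -1.1 -50.4] turn [ 0.1  0.1 -0.1]
[[1.0, [0.03, 0.02, 1.26], [0.03, 0.03, -0.02]], [1.0, [0.03, 0.02, 1.26], [0.03, 0.03, -0.02]], [1.0, [0.03, 0.02, 1.26], [0.03, 0.03, -0.02]], [1.0, [0.03, 0.02, 1.26], [0.03, 0.03, -0.02]]]
```

View pics/w7.png

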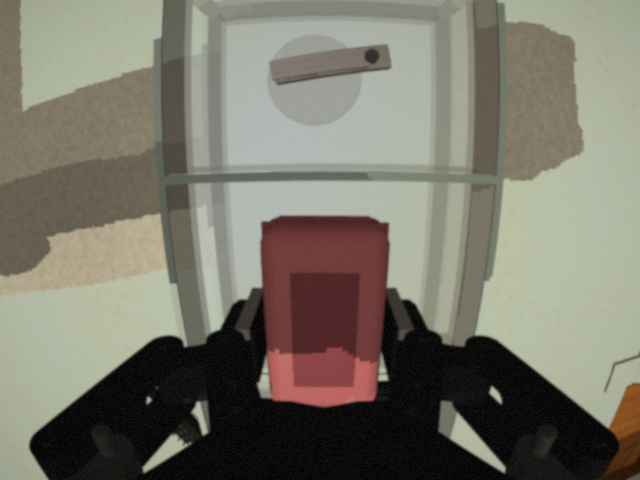

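The case at (325,310) is inside the left divider (row 177) and centred across the tray. Lowering slowly.

>>> play_rows(rows=[[1, [0, 0, 0.8], [0, 0, 0]], [1, [0, 0, 1.0], [0, 0, 0]], [1, [0, 0, 1.0], [0, 0, 0]], [1, [0, 0, 0.8], [0, 0, 0]], [1, [0, 0, 0.6], [0, 0, 0]], [1, [0, 0, 0.3], [0, 0, 0]], [1, [0, 0, 0], [0, 0, 0]], [1, [0, 0, 0], [0, 0, 0]]])

```text
time: 12.0
ee_pos: [0.5651, 0.0333, 0.0986]
tcp_rot: [179.9, 0.1, -4.1]
wrist_force: [-0.6, 0.1, -1.5]
opening: 0.0452
```

```bash
python3 plan.py .566 .0325 .0955 -4 1 1
python3 - <<'E'
from workcell import camera
import cv2
p=camera("wrist");cv2.imwrite("pics/w8.png",p["img"][:,:,::-1])
E
```

```text
t 12.0 pos [0.5651 0.0333 0.0986] rot [ 1.7987e+02  1.1000e-01 -4.0900e+00] j6 97.5 need mm [ 0.9 -0.8 -3.1] turn [ 0.1  0.1 -0.1]
[[1.0, [0.09, 0.08, 0.31], [0.13, 0.11, -0.09]]]
```

View pics/w8.png

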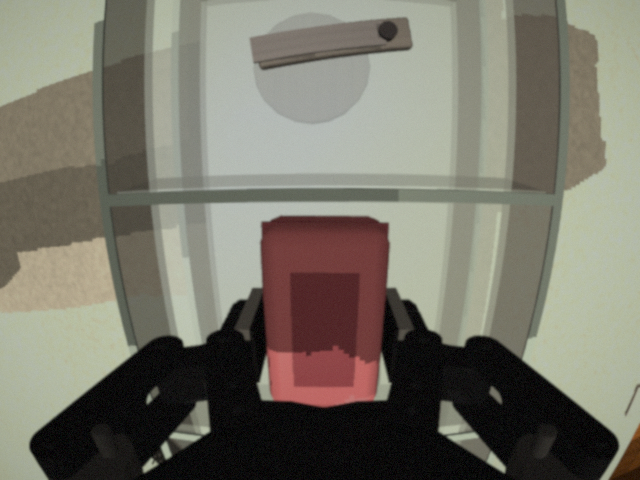

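No contact yet, so I creep down.

>>> play_rows(rows=[[1, [0, 0, 0.2], [0, 0, 0]], [1, [0, 0, 0.1], [0, 0, 0]], [1, [0, 0, 0], [0, 0, 0]]])

```text
time: 12.35
ee_pos: [0.5656, 0.0334, 0.0963]
tcp_rot: [179.9, 0.0, -4.1]
wrist_force: [-0.1, -0.2, -1.2]
opening: 0.0451
```

>>> play_rows(rows=[[1, [0, 0, 0.2], [0, 0, 0]], [1, [0, 0, 0], [0, 0, 0]]])

```text
time: 12.55
ee_pos: [0.566, 0.0335, 0.0954]
tcp_rot: [179.9, -0.1, -4.1]
wrist_force: [0.3, -0.2, -0.8]
opening: 0.0455
```

>>> play_rows(rows=[[1, [0, 0, 0.2], [0, 0, 0]], [1, [0, 0, 0], [0, 0, 0]]])

```text
time: 12.75
ee_pos: [0.5663, 0.0336, 0.0955]
tcp_rot: [179.9, -0.2, -4.1]
wrist_force: [0.2, -0.2, -0.3]
opening: 0.0451
```

>>> play_rows(rows=[[1, [0, 0, 0.3], [0, 0, 0]], [1, [0, 0, 0], [0, 0, 0]]])

```text
time: 12.95
ee_pos: [0.5667, 0.0336, 0.0957]
tcp_rot: [179.9, -0.4, -4.1]
wrist_force: [0.1, -0.0, 0.1]
opening: 0.0454
```

The lower height matches the expected floor height (0.0154 + 0.080) and the tool no longer descends, so the case is on the floor. Opening.

>>> play_rows(rows=[[0.2, [0, 0, 0], [0, 0, 0]], [0.2, [0, 0, 0], [0, 0, 0]], [0.2, [0, 0, 0], [0, 0, 0]], [0.2, [0, 0, 0], [0, 0, 0]], [0.2, [0, 0, 0], [0, 0, 0]], [0.2, [0, 0, 0], [0, 0, 0]]])

```text
time: 13.55
ee_pos: [0.5665, 0.0336, 0.094]
tcp_rot: [179.9, -0.3, -4.1]
wrist_force: [0.0, 0.1, 1.1]
opening: 0.0684
```

Run:
```python
from workcell import camera
import cv2
p=camera("wrist");cv2.imwrite("pics/w9.png",p["img"][:,:,::-1])
```

```text
(no output)
```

View pics/w9.png

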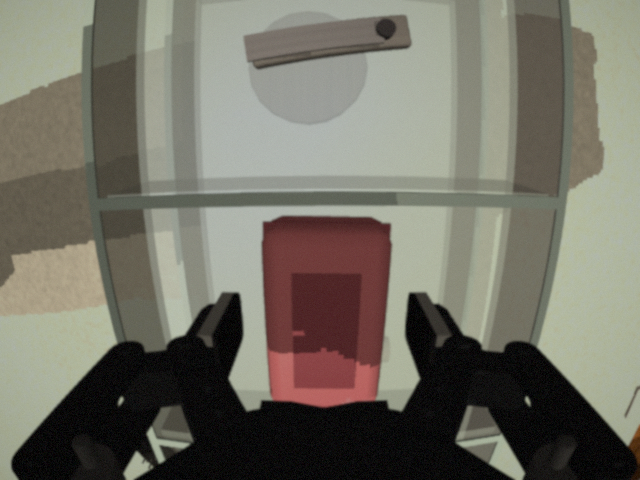

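The case lies free on the floor at (327,310), with both pads clear of it. Lifting straight out.

>>> play_rows(rows=[[0.2, [0, 0, -0.6], [0, 0, 0]], [0.2, [0, 0, -1.2], [0, 0, 0]], [0.2, [0, 0, -2], [0, 0, 0]], [0.2, [0, 0, -2.5], [0, 0, 0]], [0.2, [0, 0, -2.5], [0, 0, 0]], [0.2, [0, 0, -1.5], [0, 0, 0]], [1, [0, 0, 0], [0, 0, 0]], [1, [0, 0, 0], [0, 0, 0]]])

```text
time: 14.4
ee_pos: [0.5659, 0.0338, 0.2065]
tcp_rot: [180.0, -0.5, -4.1]
wrist_force: [0.4, 0.5, 0.3]
opening: 0.0402
```

```bash
python3 - <<'E'
from workcell import camera,spotter
import cv2
p=camera("wrist");cv2.imwrite("pics/w10.png",p["img"][:,:,::-1]);print(spotter.spot_in(p,"low_case_center"))
p=camera("side");cv2.imwrite("pics/s10.png",p["img"][:,:,::-1]);print(spotter.spot_in(p,"low_case_center"))
E
python3 plan.py .577 .202 .185 -4 5 1
```

```text
[{'point': [0.5675, 0.0394, 0.1087], 'confidence': 0.77}]
[{'point': [0.5573, 0.0312, 0.1065], 'confidence': 0.88}, {'point': [0.7126, -0.3333, 0.0242], 'confidence': 0.58}, {'point': [0.4455, -0.3144, 0.0623], 'confidence': 0.42}]
t 14.6 pos [0.5654 0.0337 0.2052] rot [179.95  -0.35  -4.08] j6 97.5 need mm [ 11.6 168.3 -20.2] turn [ 0.1 -0.3 -0.1]
[[1.0, [-0.01, -3.37, 0.4], [0.01, -0.07, -0.02]], [1.0, [-0.01, -3.37, 0.4], [0.01, -0.07, -0.02]], [1.0, [-0.01, -3.37, 0.4], [0.01, -0.07, -0.02]], [1.0, [-0.01, -3.37, 0.4], [0.01, -0.07, -0.02]], [1.0, [-0.01, -3.37, 0.4], [0.01, -0.07, -0.02]]]
```

View pics/w10.png

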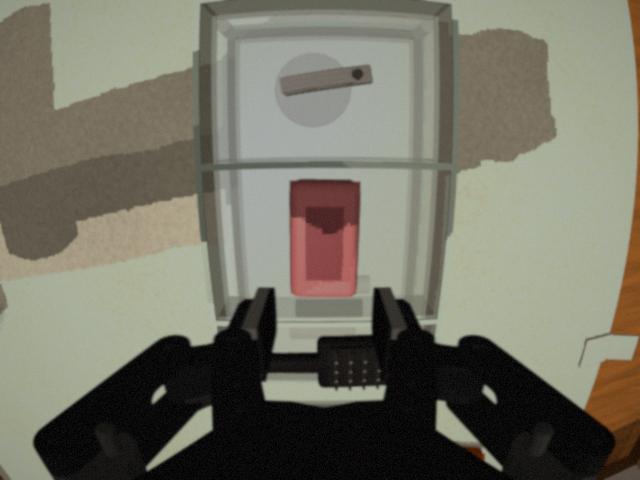

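View pics/s10.png

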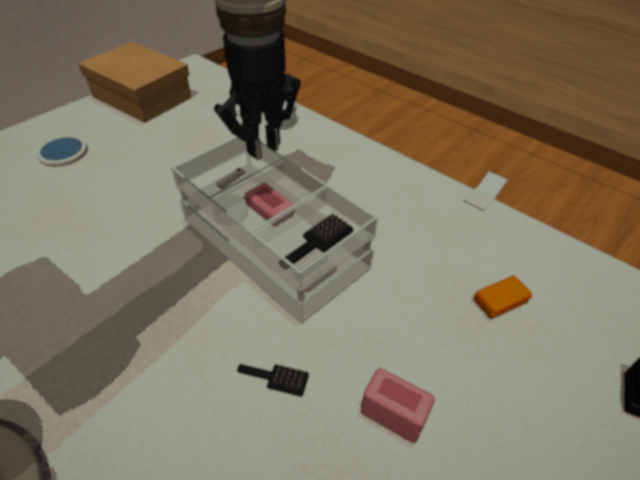

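The case lies flat in the middle compartment. Its top is at about z 0.107, below the rim, and the brush and clip are undisturbed. Now to the left end for the sweep. I keep the jaws half shut, an opening at which the fingertip reach has already been shown.

>>> play_rows(rows=[[0.46, [0, -2.0, 0], [0, 0, 0]], [0.46, [0, -3.0, 0], [0, 0, 0]], [0.46, [0, -3.2, 0], [0, 0, 0]], [0.46, [0, -3.2, 0], [0, 0, 0]], [0.46, [0, -3.0, 0], [0, 0, 0]], [0.46, [0, -1.5, 0], [0, 0, 0]], [0.46, [0, 0, 0], [0, 0, 0]], [0.46, [0, 0, 0], [0, 0, 0]]])

```text
time: 15.4
ee_pos: [0.575, 0.1962, 0.1976]
tcp_rot: [179.7, 0.2, -4.2]
wrist_force: [-0.1, 0.3, 0.9]
opening: 0.0462
```

```bash
python3 plan.py .578 .205 .144 -4 4 0.46
```

```text
t 15.4 pos [0.575  0.1962 0.1976] rot [179.71   0.22  -4.21] j6 113.1 need mm [  3.    8.8 -53.6] turn [ 0.3  0.2 -0.2]
[[0.46, [0.06, -0.23, 1.34], [0.07, 0.06, -0.05]], [0.46, [0.06, -0.23, 1.34], [0.07, 0.06, -0.05]], [0.46, [0.06, -0.23, 1.34], [0.07, 0.06, -0.05]], [0.46, [0.06, -0.23, 1.34], [0.07, 0.06, -0.05]]]
```

>>> play_rows(rows=[[0.46, [0, -0.4, 1.0], [0.1, 0, 0]], [0.46, [0.1, -0.4, 1.2], [0.1, 0.1, 0]], [0.46, [0.1, -0.2, 1.2], [0.1, 0.1, 0]], [0.46, [0.1, 0, 1.0], [0, 0, 0]], [0.46, [0, 0, 0.4], [0, 0, 0]], [0.46, [0, 0, 0], [0, 0, 0]], [0.46, [0, 0, 0], [0, 0, 0]]])

```text
time: 16.1
ee_pos: [0.5784, 0.2025, 0.1437]
tcp_rot: [179.9, 0.1, -4.5]
wrist_force: [-0.5, 0.2, -0.2]
opening: 0.0462
```

```bash
python3 plan.py .555 -.14 .144 -4 14 0.46;python3 - <<'E'
from workcell import camera
import cv2
p=camera("side");cv2.imwrite("pics/s11.png",cv2.resize(p["img"][60:320,140:440],None,fx=2.6,fy=2.3)[:,:,::-1])
E
```

```text
t 16.1 pos [0.5784 0.2025 0.1437] rot [ 1.7994e+02  1.4000e-01 -4.4600e+00] j6 113.8 need mm [-2.340e+01 -3.425e+02  3.000e-01] turn [ 0.1  0.1 -0.5]
[[0.46, [0.02, 2.45, 0.0], [0.0, 0.01, -0.03]], [0.46, [0.02, 2.45, 0.0], [0.0, 0.01, -0.03]], [0.46, [0.02, 2.45, -0.0], [0.0, 0.01, -0.03]], [0.46, [0.02, 2.45, -0.0], [0.0, 0.01, -0.03]], [0.46, [0.02, 2.45, -0.0], [0.0, 0.01, -0.03]], [0.46, [0.02, 2.45, -0.0], [0.0, 0.01, -0.03]], [0.46, [0.02, 2.45, -0.0], [0.0, 0.01, -0.03]], [0.46, [0.01, 2.45, -0.0], [0.0, 0.01, -0.03]], [0.46, [0.01, 2.45, -0.0], [0.0, 0.01, -0.03]], [0.46, [0.01, 2.45, -0.0], [0.0, 0.01, -0.03]], [0.46, [0.01, 2.45, -0.0], [0.0, 0.01, -0.03]], [0.46, [0.01, 2.45, -0.0], [0.0, 0.01, -0.03]], [0.46, [0.01, 2.45, -0.0], [0.0, 0.01, -0.03]], [0.46, [0.01, 2.45, -0.0], [0.0, 0.01, -0.03]]]
```

View pics/s11.png

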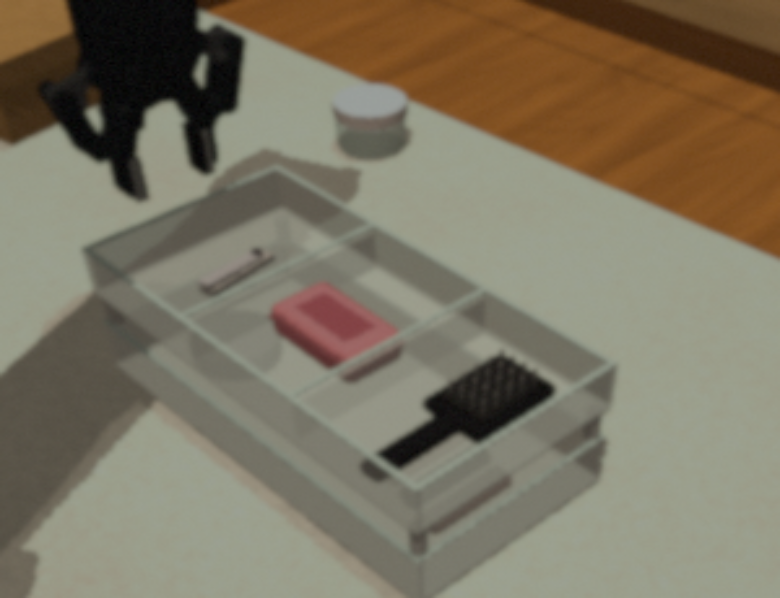

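The tips, at about (130,190) and (205,165) in the enlarged crop, stand just over and beyond the left rim. Sweeping right in short calls.

>>> play_rows(rows=[[0.46, [0, 1.5, 0], [0, 0, 0]], [0.46, [0, 2, 0], [0, 0, 0]], [0.46, [0, 2, 0], [0, 0, 0]], [0.46, [0, 2, 0], [0, 0, 0]]])

```text
time: 16.55
ee_pos: [0.5729, 0.1258, 0.1456]
tcp_rot: [180.0, -0.0, -4.3]
wrist_force: [0.1, 0.4, 0.6]
opening: 0.0464
```

>>> play_rows(rows=[[0.46, [0, 2, 0.1], [0, 0, 0]], [0.46, [0, 2, 0.1], [0, 0, 0]], [0.46, [0, 2, 0], [0, 0, 0]], [0.46, [0, 2, 0], [0, 0, 0]]])

```text
time: 16.95
ee_pos: [0.5666, 0.0399, 0.1463]
tcp_rot: [180.0, -0.3, -4.3]
wrist_force: [0.6, 0.2, -0.3]
opening: 0.0461
```

>>> play_rows(rows=[[0.46, [0, 2, 0.1], [0, 0, 0]], [0.46, [0, 2, 0.1], [0, 0, 0]], [0.46, [0, 2, 0], [0, 0, 0]], [0.46, [0, 2, 0], [0, 0, 0]]])

```text
time: 17.35
ee_pos: [0.5597, -0.0462, 0.1471]
tcp_rot: [180.0, -0.5, -4.4]
wrist_force: [0.5, 0.1, 1.0]
opening: 0.046
```

>>> play_rows(rows=[[0.46, [0, 2, 0.2], [0, 0, 0]], [0.46, [0, 2, 0.1], [0, 0, 0]], [0.46, [0, 2, 0.1], [0, 0, 0]], [0.46, [0, 2, 0], [0, 0, 0]], [0.46, [0, 1, 0], [0, 0, 0]], [0.46, [0, 0, 0], [0, 0, 0]]])

```text
time: 17.95
ee_pos: [0.5508, -0.1456, 0.1469]
tcp_rot: [179.9, -0.8, -4.6]
wrist_force: [0.4, 0.9, 0.7]
opening: 0.0462
```

The right end is reached, at slot-frame y of about -0.176 and TCP z 0.147. Lifting away.

>>> play_rows(rows=[[0.46, [0, 0, -1.5], [0, 0, 0]], [0.46, [0, 0, -2.5], [0, 0, 0]], [0.46, [0, 0, -2.5], [0, 0, 0]], [0.46, [0, 0.5, -2.5], [0, 0, 0]], [0.46, [0, 1, -2], [0, 0, 0]], [0.46, [0, 0, 0], [0, 0, 0]], [0.46, [0, 0, 0], [0, 0, 0]], [0.46, [0, 0, 0], [0, 0, 0]]])

```text
time: 18.75
ee_pos: [0.5478, -0.1547, 0.2679]
tcp_rot: [179.9, -1.0, -4.3]
wrist_force: [-0.3, -0.6, -0.7]
opening: 0.0463
```

Run:
```python
from workcell import camera,spotter
import cv2
for n in("top","side"):
    p=camera(n);cv2.imwrite(f"pics/{n}12.png",p["img"][:,:,::-1])
    for t in("low_case_center","tall_case_center","hairbrush_center"):print(n,t,spotter.spot_in(p,t))
```

```text
top low_case_center [{'point': [0.5653, 0.0289, 0.1074], 'confidence': 0.65}]
top tall_case_center []
top hairbrush_center [{'point': [0.5901, -0.0728, 0.093], 'confidence': 0.75}]
side low_case_center [{'point': [0.7111, -0.3315, 0.027], 'confidence': 0.79}, {'point': [0.5545, 0.0282, 0.1047], 'confidence': 0.65}]
side tall_case_center [{'point': [0.4427, -0.3113, 0.0636], 'confidence': 0.55}]
side hairbrush_center [{'point': [0.5716, -0.0844, 0.091], 'confidence': 0.91}, {'point': [0.3899, -0.1635, 0.0083], 'confidence': 0.78}]
```

View pics/top12.png

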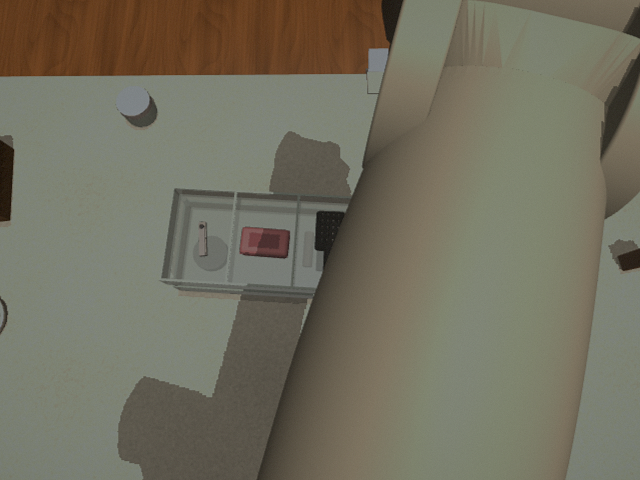

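View pics/side12.png

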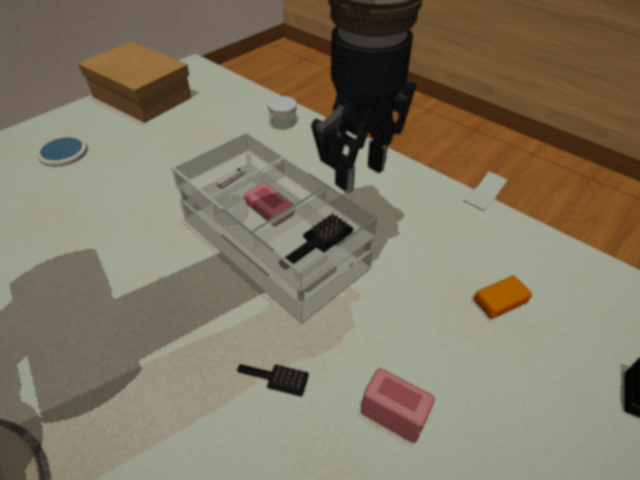

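In the top view the low case is centred in the middle compartment at (265,241). In the side view the tall case at (398,404) and the brush at (320,240) are where they started, and the robot is clear. Handing in.

```bash
python3 -c "
from workcell import job_done,get_obs
print(get_obs()['wrist_force']);print(job_done())"
```

```text
[-0.10208259  0.55064864  0.2647262 ]
the job is handed in; nothing more can be done
None
```

The low pink case is flat in the tray's empty middle compartment and let go, and the left-to-right sweep is done. I handed the job in at about 19 s on the clock. No verdict is reported.

- **Placing:** I lowered the case until the tool stopped descending, at the height expected for floor contact, then opened the jaws. The networks put its top at z ≈ 0.105–0.107 m, below the 0.12 m rim, and near the compartment's centre.
- **Sweep:** The TCP went from about 17 cm left of the tray's centre to about 17.6 cm right of it at z ≈ 0.144–0.147 m. That puts the fingertips roughly 1–1.5 cm above the rim, worked out from the stated fingertip length rather than measured. The force readings showed no contact, and I then lifted away.
- **Left alone:** In the last side view the tall case and the hairbrush are within about 4 mm of their starting positions.

**Checks that failed or disagreed:**
- The arm hid the tall case from the last top picture, and the network found nothing there. It also covered part of the brush, so the top reading was about 17 mm off in x. For both I relied on the side view.
- The network's readings of the slot point scattered by several centimetres, so I used my own fit of the tray's corners. In that fit the visible rim came out 2–4% smaller than stated.

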